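# Check the stop button of the blood separator

## Task

Do the stop-button check on the counter: press the red mushroom stop on the yellow box fully in so that it latches, then push its raised bar round clockwise (seen from above) until the latch lets go and the head comes back out. Then press the blue reset button on the white box fully in and let go. Use only light fingertip pushes, with no hard squeezing, and leave everything else on the counter where it stands.

Things in the scene. Friction and masses are not known exactly. Their poses are not given: they have to be found in the camera images.
- stop_box: Yellow box, 100 x 100 mm and 70 mm high, fixed to the counter; origin under its middle. In the middle of its top sits the mushroom stop: a red disc 68 mm across and 12 mm thick, flat top 28 mm above the box when out, with a straight red bar across it, 60 mm long, 14 mm wide and 14 mm high, a white line along its top.
- stop_top (a point): Middle of the top face of the red bar on the mushroom stop, on the axis of the head: the place to press. It moves and turns with the head; z up, x along the bar. 112 mm above the counter when out, about 104 mm when latched in, 102 mm when pressed to the end. The disc's top is 14 mm lower.
- stop_press (a joint): How far the head is pushed straight down, in m: 0 out, 0.010 at the end. Pressing takes 2 N at first, 3 to 5 N at the end. Pressed to the end with the bar not turned, it latches and then stays in at about 0.008 by itself; short of that its spring brings it back to 0.
- stop_twist (a joint): Clockwise turn of the head seen from above, rad: 0 at rest, end stop 0.9, not the other way. A weak spring (0.02 to 0.07 N m) turns it back. Latched, a turn past 0.4 to 0.5 frees it and it springs up 8 mm, though a finger over the disc or rubbing on the bar can hold it down until lifted off. A fingertip turns it by pushing the bar's side near one end.
- reset_box: White box, 100 x 100 mm and 60 mm high, fixed to the counter; origin under its middle. On top a blue push button and, in one corner, a small green pilot lamp 10 mm high.
- reset_top (a point): Middle of the top face of the blue reset button, 36 mm across, near the middle of the white box; moves with the button, z up. 78 mm above the counter when out.
- reset (a joint): How far the blue button is pushed down, in m: 0 out, 0.006 fully in (about 5 N); it springs back when let go.
- scanner: White handheld code scanner lying on the counter, 32 mm high, 170 to 200 mm long along its x, 62 mm wide; origin under it. Leave alone.
- tube_sealer: Yellow-green handheld tube sealer with a black nose, lying on the counter, 24 mm high, 165 mm long along its x, 28 mm wide; origin under the yellow part. Leave alone.
- label_roll: White paper label roll standing on end, 52 mm across, 30 mm high, origin under it. Leave alone.
- spray_bottle: White bottle with a blue cap, 60 mm across, 125 mm high, origin under it. Leave alone.
- sample_jar: Clear jar with a red lid, 56 mm across, 70 mm high, origin under it. Leave alone.
- beaker: White open beaker, 68 mm across, 90 mm high, origin under it. Leave alone.
Not all that is in view belongs to the job. Leave any pink or turquoise look-alike of the reset_box alone.

How it is judged:
By the outcome, as a careful person would: the job done as asked, in the order asked, and still so for the second after the job is handed in, with the robot touching nothing.
It also fails if it takes over 45 s, if anything falls off the work surface, if the arm or the gripper's body presses on something with over 40 N, if the wrist force passes 120 N, or if a joint passes its speed limit or range.

## Robot

A 7-joint arm with a two-finger parallel gripper is mounted at the origin on the work surface. World frame = base frame: x ahead of the robot, y to its left, z up, the work surface at z = 0. Lengths are in m, angles in degrees, forces in N, time in s.
With the tool pointing down it reaches from about 0.425 to 0.875 m from the base axis. Payload 4.7 kg.
Tool frame: the origin (TCP) lies at the very end of the fingers, on their centre line; the grasp point (between the pads) lies env.tcp_to_grasp behind it (env.tcp_to_grasp is the distance from the TCP to the grasp point, in m); z points along the fingers, x is the direction in which the jaws open and shut, and the axes are right-handed (so a half turn about z gives the same grasp; the last joint's range is limited). The gripper opens to 87 mm and grips with 3 to 60 N. Pads are 19 mm wide; open, the fingers measure 117 mm over their backs; the gripper's body (75 mm by 190 mm) begins 51 mm behind the grasp point.
Start: joints at [69.448, 18.392, -4.016, 83.108, 1.295, 78.541, -3.26], TCP at [0.237, -0.605, 0.196] pointing down, gripper open.
Joint ranges: [-163.93, 163.93], [-17.29, 119.83], [-79.2, 71.16], [3.27, 140.29], [-89.18, 269.18], [5.43, 117.66], [-154.24, 154.24]. Speed limits (degrees/s): [147.25, 147.25, 180, 180, 180, 180, 180].

## Interface

Orientations are given as [roll, pitch, yaw] about the fixed x, y, z axes, in that order (R = Rz(yaw) Ry(pitch) Rx(roll)).
In Python, from cell import env gives the robot as it stands. The module is installed in compiled form; this text tells all that it offers.
- The arm moves only by the tool send_rows, never from a script. Its argument "steps" is a list of rows, each a list of 3 entries, a list of its own where there are three numbers: the shift along the tool's x, y, z in m, then the turn, a rotation vector about the tool's x, y, z in rad, then the finger opening in m, from 0 to 0.087. A call has exactly 5 rows; each row is the pose to reach, as a shift and turn from the pose commanded when the call began, along the tool's axes at that moment; what a row does not reach only later rows make up. A row lasts 1/12 s, in which the tool goes at most 41.7 mm and 7.16 degrees, less where a joint would pass 70% of its speed; a pose out of reach is approached as far as the arm can. A call with a gripper value outside its range is refused whole. The fingers move at their own pace and stop on an object; "grip_force" is the grip in N (left out, the last holds). Time passes only in rows, so rows that repeat a pose let the fingers close, or fill a call up. It gives the time, the measured TCP pose, the force and the opening at its end, in the units of the state.
- env.get_obs(): the state, without advancing time (a new reading comes with each control period).
- env.read_camera(name): name is "scene" or "top" or "wrist"; returns a dict with "pixels" (384x512x3 uint8, red, green, blue), "fx", "fy", "cx", "cy" (pixels), "k1" (the pictures are not rectified: a ray, as slopes to the right and down, at radius r is drawn at 1 + k1 r^2 times it, then the intrinsics apply), "position" and "rotation" of the camera in the world. Camera axes: x right, y up, looking along -z (the intrinsics and any distortion apply to the point x, -y, -z); pixel columns grow to the right and rows downward; lengths in m; the calibration is good to about 2 mm. A picture is of the moment at which its call begins. There is no depth.
- env.sign_off(): hands the job in, once; it reports no verdict.
The state is a dict: "time_s": time; "qpos": joint angles; "joint_velocities": joint speeds; "effort": joint torques, N m; "tool_pos": TCP position; "tool_rot": TCP orientation; "force": force on the tool from outside, world axes, zero at the start; "wrist_torque": the same for the moment, N m; "grip_width": finger opening in m.
Only numpy, scipy, OpenCV 4.12 (cv2) and the standard library are available. Lean on these libraries where they do the work, as an engineer would, in place of code of your own. Each camera call takes 0.05 s, during which the arm holds its last target.

## Working session

There is one attempt and no reset: what is moved stays moved. The work goes in short steps, Python scripts to look and compute and a tool call to move; the robot and the scene stay as the last step left them, time stands still between calls to the robot, and variables do not carry over. Pictures are saved under pics/ and viewed, and the job is handed in when it is done.

Besides the shell and the picture viewer there is one more tool, called after "Request:" as name(argument=value, ...) on one line, values as JSON. send_rows: Moves the arm, as the interface text tells. Its arguments: {"type":"object","properties":{"steps":{"type":"array"},"grip_force":{"type":"number"}},"required":["steps"]}

```bash
mkdir -p pics; cat > h.py <<'E'
import numpy as np, cv2
from cell import env
def shot(n,f):
    c=env.read_camera(n); cv2.imwrite('pics/'+f,c['pixels'][:,:,::-1]); 
    np.savez('pics/'+f[:-4]+'.npz',**{k:np.array(v) for k,v in c.items()}); return c
def load(f): return dict(np.load('pics/'+f+'.npz'))
def K(c): return np.array([[c['fx'],0,c['cx']],[0,c['fy'],c['cy']],[0,0,1.]],float)
def D(c): return np.array([float(c['k1']),0,0,0])
def ray(c,uv):
    p=cv2.undistortPoints(np.array(uv,float).reshape(-1,1,2),K(c),D(c)).reshape(-1,2)
    d=np.c_[p[:,0],-p[:,1],-np.ones(len(p))]@np.array(c['rotation']).T
    return np.array(c['position']),d
def plane(c,uv,z):
    o,d=ray(c,uv); return o+d*((z-o[2])/d[:,2])[:,None]
def proj(c,P):
    q=(np.atleast_2d(P)-c['position'])@np.array(c['rotation']); q=q*[1,-1,-1]
    return cv2.projectPoints(q.reshape(-1,1,3),np.zeros(3),np.zeros(3),K(c),D(c))[0].reshape(-1,2)
def tri(a,ua,b,ub):
    A=[];y=[]
    for c,u in((a,ua),(b,ub)):
        o,d=ray(c,[u]); d=d[0]/np.linalg.norm(d[0]); M=np.eye(3)-np.outer(d,d); A.append(M); y.append(M@o)
    p=np.linalg.lstsq(np.vstack(A),np.hstack(y),rcond=None)[0]
    return p,[np.linalg.norm(M@p-v) for M,v in zip(A,y)]
E
python3 - <<'E'
from h import *
for n in('scene','top','wrist'):
    c=shot(n,n+'0.png'); print(n,c['fx'],c['k1'],np.round(c['position'],3),np.round(c['rotation'],2).tolist())
print(env.get_obs(),env.tcp_to_grasp)
E
```

```text
scene 349.2284128219075 -0.09157567549954065 [1.135 0.477 0.669] [53.54, 0.71, 126.0]
top 372.7369228566775 -0.09204024680362821 [ 0.387 -0.002  1.087] [9.32, 0.22, -90.41]
wrist 295.7372036472594 0.01002171356154123 [ 0.302 -0.58   0.383] [-14.82, 0.1, -68.61]
{'time_s': 0.15, 'qpos': array([69.44873297, 18.43001691, -4.01644373, 83.15753353,  1.29560256,
       78.54246581, -3.25896021]), 'joint_velocities': array([ 0.04180652, -0.18622373,  0.00033871, -0.27117974,  0.04863634,
        0.11206966, -0.01910881]), 'effort': array([-1.07373312e-04, -4.91795540e+01, -4.04761797e-01, -3.12876999e+01,
       -6.41036988e-02,  4.04602115e-02,  1.05245674e-04]), 'tool_pos': array([ 0.23653084, -0.6049458 ,  0.19551635]), 'tool_rot': array([ 1.79994623e+02,  8.47613788e-02, -6.86373469e+01]), 'force': array([ 0.18923037,  0.00845161, -0.52988501]), 'wrist_torque': array([0.01728077, 0.02458764, 0.03400868]), 'grip_width': 0.08692570739669278} 0.0187
```

View pics/scene0.png

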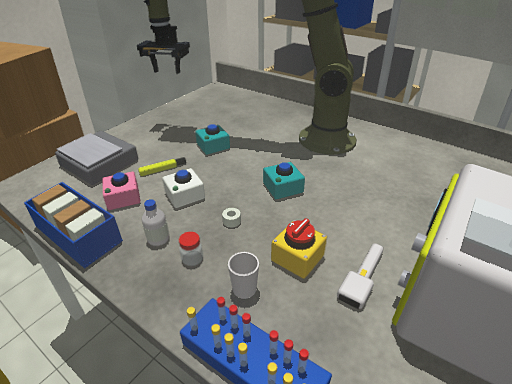

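View pics/top0.png

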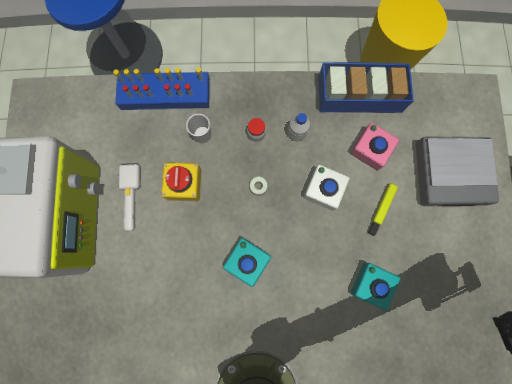

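View pics/wrist0.png

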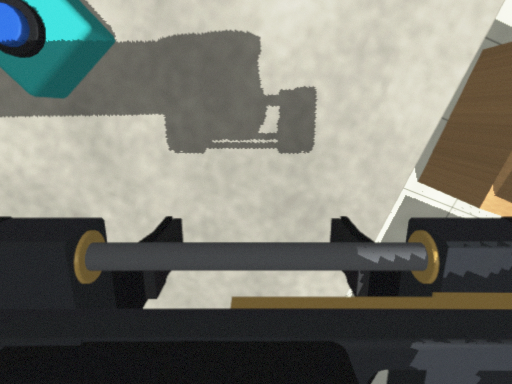

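The white box with the blue button is at top (327,186) and scene (183,187). The look-alikes are pink at top (375,146) and turquoise at (247,262) and (377,285). The stop box is at top (181,181) and scene (299,246). Next I'll fix the rotation convention, since the cameras give roll/pitch/yaw, then measure.

```bash
python3 - <<'E'
s=open('h.py').read()
s=s.replace("import numpy as np, cv2","import numpy as np, cv2\nfrom scipy.spatial.transform import Rotation as Rt")
s=s.replace("c=env.read_camera(n);","c=env.read_camera(n); c['rotation']=Rt.from_euler('xyz',c['rotation'],degrees=True).as_matrix();")
s=s.replace("def load(f): return dict(np.load('pics/'+f+'.npz'))","""def load(f):
    c=dict(np.load('pics/'+f+'.npz'))
    if c['rotation'].ndim==1: c['rotation']=Rt.from_euler('xyz',c['rotation'],degrees=True).as_matrix()
    return c
def comps(m,amin=8):
    n,l,st,ce=cv2.connectedComponentsWithStats(m.astype(np.uint8)*255)
    return [(st[i,4],np.round(ce[i],1),st[i,:4],l==i) for i in range(1,n) if st[i,4]>=amin]
def masks(c):
    h=cv2.cvtColor(c['pixels'],cv2.COLOR_RGB2HSV).astype(int); H,S,V=h[...,0],h[...,1],h[...,2]
    return dict(red=((H<8)|(H>172))&(S>130)&(V>70),blue=(H>105)&(H<125)&(S>130)&(V>90),yel=(H>20)&(H<29)&(S>150)&(V>90))""")
open('h.py','w').write(s)
E
python3 - <<'E'
from h import *
for n in('top0','scene0'):
    c=load(n); m=masks(c)
    for k in m:
        for a,ce,b,_ in comps(m[k],40): print(n,k,a,ce,b)
    f=np.vstack
    im=c['pixels'][:,:,::-1]
    cr=[im[150:214,150:214],im[155:219,295:359]] if n=='top0' else [im[205:285,260:340],im[150:230,145:225]]
    cv2.imwrite(f'pics/crop_{n}.png',np.hstack([cv2.resize(x,(380,380),interpolation=cv2.INTER_CUBIC) for x in cr]))
E
```

```text
top0 red 233 [256.1 126.1] [248 118  17  17]
top0 red 392 [177.8 177.9] [166 166  24  24]
top0 blue 1437 [79.7 10.3] [45  0 75 26]
top0 blue 381 [368.8  82.3] [323  63  90  39]
top0 blue 2084 [163.3  89.3] [116  72  92  33]
top0 blue 72 [301.5 117.5] [297 113  10  10]
top0 blue 111 [379.9 143.3] [375 138  11  12]
top0 blue 119 [329.7 186.2] [324 180  13  13]
top0 blue 141 [246.9 264. ] [241 258  13  13]
top0 blue 136 [381.  288.8] [375 283  13  13]
top0 yel 3401 [411.7  26.8] [376   0  71  68]
top0 yel 757 [183.1 182.9] [162 163  39  37]
scene0 red 471 [300.1 231.5] [286 218  28  25]
scene0 red 294 [188.9 240.1] [179 232  20  18]
scene0 red 64 [220.6 301.3] [217 297   8  10]
scene0 red 65 [232.9 309.2] [229 305   8  10]
scene0 red 72 [245.9 317.8] [242 313   9  11]
scene0 red 75 [273.5 335.2] [270 330   8  12]
scene0 red 79 [288.3 344.5] [284 339   9  12]
scene0 red 84 [303.4 354.1] [299 349  10  11]
scene0 blue 65 [284.1 166. ] [279 163  11   8]
scene0 blue 57 [181.8 172.7] [177 170  11   7]
scene0 blue 69 [117.9 176. ] [113 172  12   9]
scene0 blue 351 [ 72.3 216. ] [ 24 182  90  62]
scene0 blue 57 [149.2 202.7] [144 200  11   7]
scene0 blue 189 [ 69.7 250.5] [ 50 237  39  31]
scene0 blue 4628 [246.1 351.2] [180 298 152  86]
scene0 yel 1383 [297.5 254.1] [272 228  55  50]
scene0 yel 64 [190.7 311.4] [187 307   8  11]
scene0 yel 66 [215.3 328.9] [212 324   8  11]
scene0 yel 65 [228.6 338.1] [225 334   8  10]
scene0 yel 69 [242.4 347.3] [238 343   9  11]
scene0 yel 78 [271.8 367.8] [268 363   9  11]
scene0 yel 70 [  3.  378.8] [  0 371  10  13]
scene0 yel 79 [287.6 378.1] [283 373  10  11]
```

View pics/crop_top0.png

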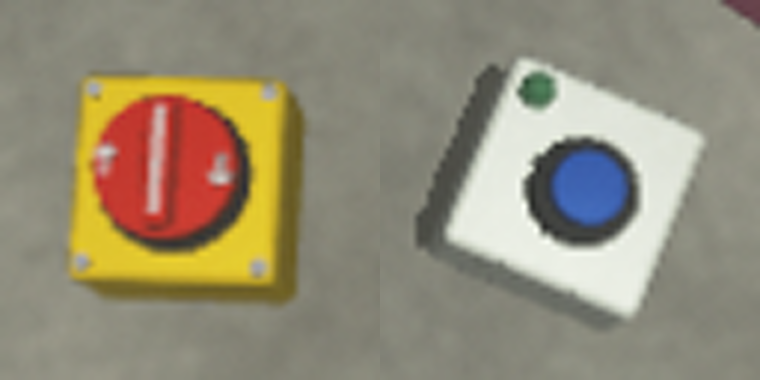

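View pics/crop_scene0.png

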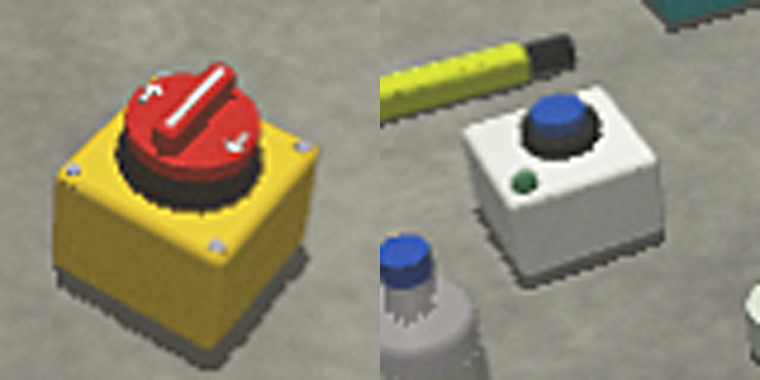

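```bash
python3 - <<'E'
from h import *
t=load('top0'); s=load('scene0')
def white(c,box):
    x0,y0,x1,y1=box; h=cv2.cvtColor(c['pixels'],cv2.COLOR_RGB2HSV).astype(int)[y0:y1,x0:x1]
    m=(h[...,1]<150)&(h[...,2]>140)
    # line component
    best=max(comps(m,4),key=lambda q:max(q[2][2:4]))
    p=np.argwhere(best[3])[:,::-1]+[x0,y0]
    ce=p.mean(0); u,sg,v=np.linalg.svd(p-ce); q=(p-ce)@v[0]
    return ce,[ce+v[0]*q.min(),ce+v[0]*q.max()],len(p)
wt=white(t,(169,165,185,191)); ws=white(s,(291,214,313,238))
print(wt,ws)
print('stop tri',tri(t,wt[0],s,ws[0]))
for c,w in((t,wt),(s,ws)):
    P=plane(c,np.array([w[0]]+w[1]),.112); print(np.round(P,4).tolist()); d=P[2]-P[1]; print(np.hypot(*d[:2]),np.degrees(np.arctan2(d[1],d[0])))
print('reset tri',tri(t,[329.9,186.2],s,[181.8,172.5]),plane(t,[[329.9,186.2]],.078),plane(s,[[181.8,172.5]],.078))
# neighbours
for nm,uv,z in(('bottlecap',[301.5,117.5],.125),('jar',[256.1,126.1],.07),('beaker',[198,122],.09),('roll',[258,185],.03),('scanner',[130,176],.032),('scannerhandle',[129,228],.03),('sealer',[390,188],.024),('sealernose',[373,233],.02),('machine edge',[88,150],.25),('knob',[97,187],.2),('lamp',[320.5,170],.07),('rack',[162,85],.08)):
    print(nm,np.round(plane(t,[uv],z),3))
E
```

```text
(array([175.89795918, 175.87755102]), [array([176.4583202 , 166.96593924]), array([175.31912509, 185.08294642])], 49) (array([301.20603015, 218.9798995 ]), [array([290.47758421, 220.13100032]), array([312.40538702, 217.77827263])], 199)
stop tri (array([0.58928689, 0.20954288, 0.12678753]), [np.float64(0.001366816387691635), np.float64(0.0013668163876913643)])
[[0.5931, 0.2116, 0.112], [0.6176, 0.2108, 0.112], [0.568, 0.2124, 0.112]]
0.04966880385871973 178.0966623171785
[[0.5736, 0.2034, 0.112], [0.5916, 0.1847, 0.112], [0.5546, 0.2231, 0.112]]
0.05339683651030385 133.91849914621508
reset tri (array([ 0.56724433, -0.20657308,  0.08064179]), [np.float64(8.685437764013144e-05), np.float64(8.685437764052213e-05)]) [[ 0.56777576 -0.20717901  0.078     ]] [[ 0.56466371 -0.20955234  0.078     ]]
bottlecap [[ 0.75  -0.128  0.125]]
jar [[ 0.745 -0.005  0.07 ]]
beaker [[0.752 0.159 0.09 ]]
roll [[ 0.581 -0.009  0.03 ]]
scanner [[0.611 0.365 0.032]]
scannerhandle [[0.459 0.362 0.03 ]]
sealer [[ 0.571 -0.396  0.024]]
sealernose [[ 0.441 -0.339  0.02 ]]
machine edge [[0.629 0.395 0.25 ]]
knob [[0.549 0.389 0.2  ]]
lamp [[ 0.615 -0.184  0.07 ]]
rack [[0.871 0.269 0.08 ]]
```

The scene mask for the white line picked up background, so I'll take a tighter mask inside the red head. Nothing else looks off.

```bash
python3 - <<'E'
from h import *
t=load('top0'); s=load('scene0')
h=cv2.cvtColor(s['pixels'],cv2.COLOR_RGB2HSV).astype(int); m=masks(s)['red']
red=[q for q in comps(m,300)][0][3]
cs,_=cv2.findContours(red.astype(np.uint8),cv2.RETR_EXTERNAL,cv2.CHAIN_APPROX_NONE)
f=np.zeros(red.shape,np.uint8); cv2.drawContours(f,cs,-1,1,-1); f=cv2.erode(f,np.ones((2,2)))
w=(f>0)&(h[...,1]<150)&(h[...,2]>130)
for a,ce,b,l in comps(w,3): print(a,ce,b)
b=max(comps(w,3),key=lambda q:q[0]); p=np.argwhere(b[3])[:,::-1]; ce=p.mean(0); v=np.linalg.svd(p-ce)[2][0]; q=(p-ce)@v
e=[ce+v*q.min(),ce+v*q.max()]
print(ce,e,tri(t,[175.9,175.9],s,ce))
P=plane(s,[ce]+e,.112); print(np.round(P,4).tolist(),np.degrees(np.arctan2(*(P[2]-P[1])[1::-1])))
# disc edge & yellow top check
print(plane(t,[[175.9,175.9],[178,178]],.098))
E
```

```text
34 [300.1 225.4] [295 219  12  13]
16 [309.4 234.6] [307 233   6   4]
[300.14705882 225.44117647] [array([306.01892022, 219.01729436]), array([295.03591316, 231.03282705])] (array([0.59325956, 0.21186384, 0.11077733]), [np.float64(2.636493739768941e-05), np.float64(2.6364937397578326e-05)])
[[0.5944, 0.2125, 0.112], [0.5672, 0.2128, 0.112], [0.6172, 0.2122, 0.112]] -0.7002668279745027
[[0.59597316 0.21463922 0.098     ]
 [0.59008415 0.20870775 0.098     ]]
```

Stop: (0.594, 0.212, 0.111), which matches the stated 0.112, with the bar almost along world x. Reset: (0.566, -0.208, 0.080), which matches 0.078. The enlarged crops show the white box with blue button and green lamp, and the yellow box with the red head. I'm moving to the stop first.

```bash
cat >> h.py <<'E'
def mv(P,yaw,o=None):
    o=o or env.get_obs(); R=Rt.from_euler('xyz',o['tool_rot'],degrees=True); T=Rt.from_euler('xyz',[180,0,yaw],degrees=True)
    return np.round(R.inv().apply(np.array(P)-o['tool_pos']),4).tolist(),np.round((R.inv()*T).as_rotvec(),4).tolist()
E
python3 - <<'E'
from h import *
print(mv([.36,-.42,.22],-75),mv([.5,-.2,.22],-82)); print(mv([.594,.212,.2],-90))
E
```

```text
([-0.1273, -0.1824, -0.0243], [0.0002, 0.0015, 0.111]) ([-0.2812, -0.3929, -0.0241], [0.0003, 0.0015, 0.2332])
([-0.6306, -0.6305, -0.0036], [0.0004, 0.0014, 0.3728])
```

Request:
send_rows(steps=[[[-0.02,-0.03,-0.012],[0,0,0.03],0.0],[[-0.044,-0.062,-0.02],[0,0,0.06],0.0],[[-0.068,-0.095,-0.024],[0,0,0.09],0.0],[[-0.09,-0.13,-0.024],[0,0,0.12],0.0],[[-0.113,-0.164,-0.024],[0,0,0.15],0.0]], grip_force=5)

```text
time_s: 0.57
tool_pos: [0.3492, -0.4388, 0.2206]
tool_rot: [-180.0, -0.0, -77.3]
force: [1.8, -0.8, -0.1]
grip_width: 0.062
```

```bash
python3 - <<'E'
from h import *
print(mv([.45,-.25,.22],-84),mv([.594,.212,.2],-90))
E
```

```text
([-0.1621, -0.1397, 0.0005], [-0.0003, -0.0007, 0.1162]) ([-0.5813, -0.3815, 0.0203], [-0.0003, -0.0007, 0.221])
```

Request:
send_rows(steps=[[[-0.026,-0.03,0],[0,0,0.03],0.0],[[-0.055,-0.058,0],[0,0,0.06],0.0],[[-0.086,-0.085,0],[0,0,0.09],0.0],[[-0.118,-0.11,0],[0,0,0.11],0.0],[[-0.15,-0.135,0],[0,0,0.12],0.0]])

```text
time_s: 0.98
tool_pos: [0.4473, -0.2622, 0.2202]
tool_rot: [180.0, -0.0, -84.2]
force: [0.2, 0.1, 0.1]
grip_width: 0.0285
```

```bash
python3 - <<'E'
from h import *
print(mv([.594,.212,.2],-90))
E
```

```text
([-0.4568, -0.1943, 0.0201], [0.0002, -0.0002, 0.102])
```

Request:
send_rows(steps=[[[-0.036,-0.015,0],[0,0,0.02],0.0],[[-0.072,-0.03,0],[0,0,0.04],0.0],[[-0.108,-0.045,0],[0,0,0.06],0.0],[[-0.144,-0.06,0],[0,0,0.08],0.0],[[-0.18,-0.076,0],[0,0,0.1],0.0]])

```text
time_s: 1.4
tool_pos: [0.5038, -0.0757, 0.2203]
tool_rot: [180.0, -0.0, -89.9]
force: [1.5, -1.3, -0.7]
grip_width: 0.0016
```

```bash
python3 - <<'E'
from h import *
print(mv([.594,.212,.2],-90))
E
```

```text
([-0.2875, -0.0906, 0.0201], [0.0001, -0.0006, 0.0015])
```

Request:
send_rows(steps=[[[-0.036,-0.012,0],[0,0,0],0.0],[[-0.072,-0.024,0],[0,0,0],0.0],[[-0.108,-0.036,0],[0,0,0],0.0],[[-0.144,-0.048,0],[0,0,0],0.0],[[-0.18,-0.06,0],[0,0,0],0.0]])

```text
time_s: 1.82
tool_pos: [0.5636, 0.1043, 0.2202]
tool_rot: [-180.0, -0.0, -89.9]
force: [1.4, -0.3, 0.2]
grip_width: 0.0006
```

Request:
send_rows(steps=[[[-0.032,-0.01,0],[0,0,0],0.0],[[-0.06,-0.018,0.005],[0,0,0],0.0],[[-0.085,-0.025,0.012],[0,0,0],0.0],[[-0.103,-0.03,0.02],[0,0,0],0.0],[[-0.103,-0.03,0.03],[0,0,0],0.0]])

```text
time_s: 2.23
tool_pos: [0.5924, 0.2117, 0.1898]
tool_rot: [180.0, 0.2, -89.5]
force: [-1.2, 0.7, 0.1]
grip_width: 0.0007
```

```bash
python3 - <<'E'
from h import *
print(mv([.594,.212,.12],-90)); o=env.get_obs(); print(o['tool_pos'],o['force'],o['grip_width'])
c=shot('wrist','w1.png'); s=shot('scene','s1.png')
print(proj(c,[[.594,.212,.112],[.594,.212,.19],[.624,.212,.112],[.564,.212,.112]]))
im=s['pixels'][140:300,230:400,::-1]; cv2.imwrite('pics/s1c.png',cv2.resize(im,None,fx=3.5,fy=3.5,interpolation=cv2.INTER_CUBIC))
E
```

```text
([0.0, -0.0016, 0.0698], [0.0003, 0.004, 0.0094])
[0.59244399 0.21172242 0.18981062] [-1.22288584  0.74525496  0.12133476] 0.000675359634935206
[[256.17483565 187.61160905]
 [255.72024004 216.53495039]
 [256.50723623 155.4166758 ]
 [255.8605586  218.05285503]]
```

View pics/w1.png

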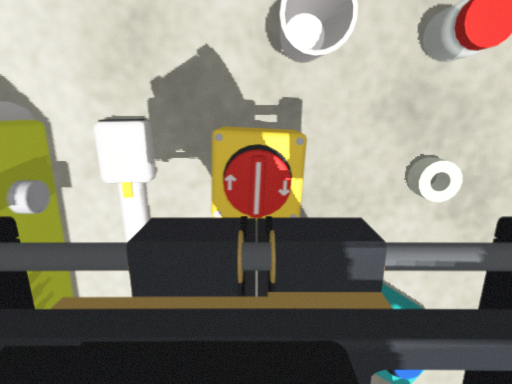

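View pics/s1c.png

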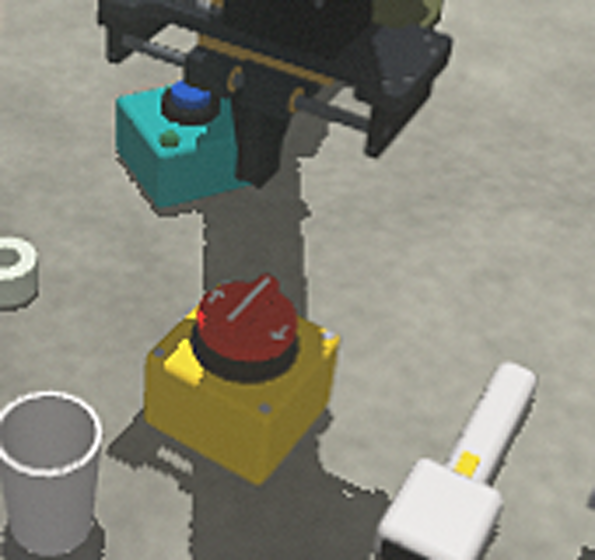

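The wrist view shows the bar's white line from (257,162) to (256,214), centred on my predicted (256,187), with the arrows showing clockwise. I'm descending closed-fingered.

Request:
send_rows(steps=[[[0,-0.001,0.02],[0,0,0],0.0],[[0,-0.001,0.04],[0,0,0],0.0],[[0,-0.001,0.06],[0,0,0],0.0],[[0,-0.001,0.069],[0,0,0],0.0],[[0,-0.001,0.071],[0,0,0],0.0]])

```text
time_s: 2.75
tool_pos: [0.5932, 0.2032, 0.1175]
tool_rot: [179.8, -0.1, -90.0]
force: [0.2, -0.4, -0.4]
grip_width: 0.0006
```

Request:
send_rows(steps=[[[0,0,0.003],[0,0,0],0.0],[[0,0,0.006],[0,0,0],0.0],[[0,0,0.008],[0,0,0],0.0],[[0,0,0.01],[0,0,0],0.0],[[0,0,0.01],[0,0,0],0.0]])

```text
time_s: 3.17
tool_pos: [0.5943, 0.2058, 0.1095]
tool_rot: [-180.0, -0.0, -89.8]
force: [-0.9, -0.1, 0.4]
grip_width: 0.0004
```

Request:
send_rows(steps=[[[0,0,-0.006],[0,0,0],0.0],[[-0.003,0,-0.006],[0,0,0],0.0],[[-0.006,0,-0.006],[0,0,0],0.0],[[-0.006,0,-0.006],[0,0,0],0.0],[[-0.006,0,-0.006],[0,0,0],0.0]])

```text
time_s: 3.58
tool_pos: [0.594, 0.2124, 0.1154]
tool_rot: [-180.0, 0.0, -89.8]
force: [-0.8, 0.6, -0.0]
grip_width: 0.0005
```

Request:
send_rows(steps=[[[0,0,0.003],[0,0,0],0.0],[[0,0,0.006],[0,0,0],0.0],[[0,0,0.008],[0,0,0],0.0],[[0,0,0.009],[0,0,0],0.0],[[0,0,0.009],[0,0,0],0.0]])

```text
time_s: 4.0
tool_pos: [0.5938, 0.2116, 0.1057]
tool_rot: [179.9, -0.0, -89.8]
force: [-0.2, -1.3, -1.3]
grip_width: 0.0008
```

Request:
send_rows(steps=[[[0,0,0.001],[0,0,0],0.0],[[0,0,0.002],[0,0,0],0.0],[[0,0,0.003],[0,0,0],0.0],[[0,0,0.004],[0,0,0],0.0],[[0,0,0.004],[0,0,0],0.0]])

```text
time_s: 4.42
tool_pos: [0.594, 0.2117, 0.1021]
tool_rot: [180.0, -0.0, -89.8]
force: [0.6, -1.0, -0.4]
grip_width: -0.0
```

```bash
python3 - <<'E'
from h import *
o=env.get_obs(); print(o['tool_pos'],o['force'],o['wrist_torque'])
s=shot('scene','s2.png')
im=s['pixels'][140:300,230:400,::-1]; cv2.imwrite('pics/s2c.png',cv2.resize(im,None,fx=3.5,fy=3.5,interpolation=cv2.INTER_CUBIC))
E
```

```text
[0.59402454 0.21172588 0.10206833] [ 0.59768443 -1.00155244 -0.41897799] [0.05050429 0.00935496 0.0345627 ]
```

View pics/s2c.png

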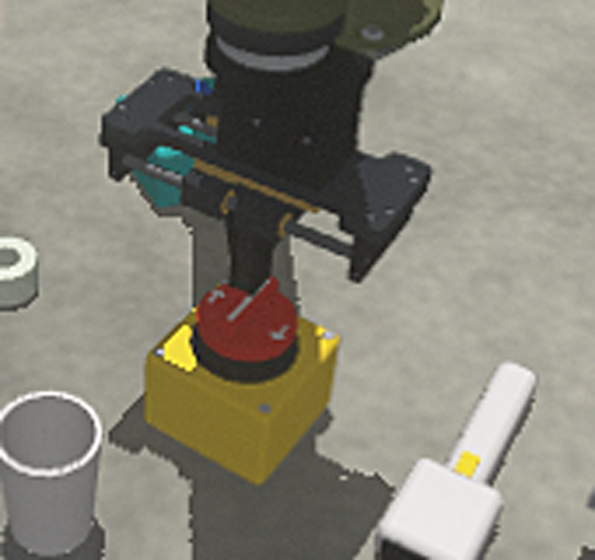

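The picture shows the finger tip behind the bar, at crop (255,285), and not on it, with the bar still out. I'll check where the TCP should appear.

```bash
python3 - <<'E'
from h import *
s=load('s1')
print('tcp1 proj',proj(s,[[.5924,.2117,.1898]]),'seen ~(304.3,193.4)')
s=load('s2'); print('tcp2',(proj(s,[[.594,.2117,.102],[.594,.2117,.112]])-[230,140])*3.5)
for x in np.arange(.54,.6,.01): print(x,(proj(s,[[x,.2117,.102]])-[230,140])*3.5)
c=shot('wrist','w2.png'); t=shot('top','t2.png')
im=t['pixels'][130:230,130:230,::-1]; cv2.imwrite('pics/t2c.png',cv2.resize(im,None,fx=5,fy=5,interpolation=cv2.INTER_CUBIC))
print(proj(c,[[.594,.2117,.102]]))
E
```

```text
tcp1 proj [[302.79540258 198.69250806]] seen ~(304.3,193.4)
tcp2 [[243.7765654  309.20594143]
 [244.83217066 298.22327565]]
0.54 [[282.53462841 265.14409827]]
0.55 [[275.60678913 273.03063161]]
0.56 [[268.56822811 281.03844561]]
0.5700000000000001 [[261.41657697 289.17001363]]
0.5800000000000001 [[254.14940966 297.42786418]]
0.5900000000000001 [[246.76424118 305.81458184]]
[[256.14686334 218.59128826]]
```

View pics/t2c.png

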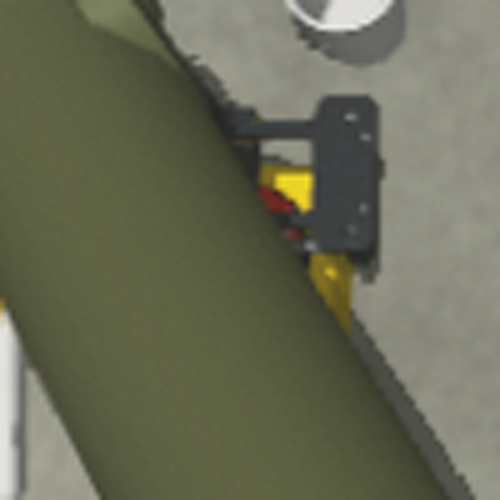

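View pics/w2.png

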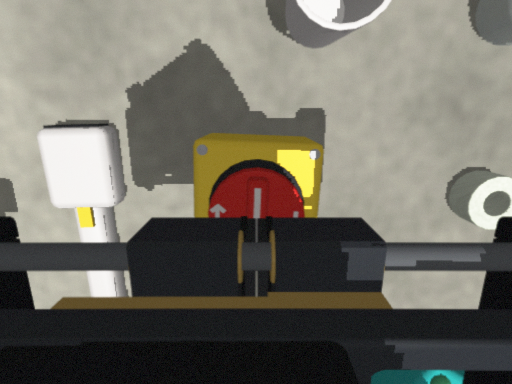

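```bash
python3 - <<'E'
from h import *
a=load('s1')['pixels'][180:250,275:335,::-1];s=load('s2')['pixels'][180:250,275:335,::-1]
cv2.imwrite('pics/s12z.png',np.hstack([cv2.resize(x,None,fx=6.5,fy=6.5,interpolation=cv2.INTER_CUBIC) for x in (a,s)]))
c=load('w2');print(proj(c,[[.618,.212,.112],[.618,.212,.104]]))
o=env.get_obs();print(o['tool_pos'],o['qpos'])
E
```

```text
[[255.79873534 187.92023508]
 [255.81044133 184.82879618]]
[0.59414764 0.21181499 0.10233702] [   8.86827271   24.24889445  -39.31608472   91.60138508   16.0882528
   69.93607067 -123.37035314]
```

View pics/s12z.png

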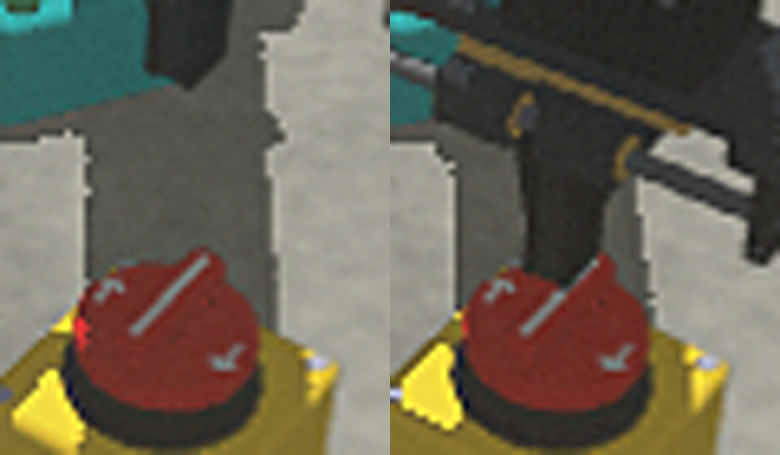

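The zoom shows the tip at about the bar's middle (302,225) but still not pressing, since the head hasn't moved. So the real finger end sits roughly 10 mm higher than the reported TCP. I'll lower it slowly and go by force and pictures.

Request:
send_rows(steps=[[[0,0,0.001],[0,0,0],0.0],[[0,0,0.002],[0,0,0],0.0],[[0,0,0.003],[0,0,0],0.0],[[0,0,0.003],[0,0,0],0.0],[[0,0,0.003],[0,0,0],0.0]])

```text
time_s: 4.98
tool_pos: [0.594, 0.2118, 0.0992]
tool_rot: [180.0, -0.0, -89.8]
force: [-0.1, 0.2, -0.5]
grip_width: 0.0004
```

Request:
send_rows(steps=[[[0,0,0.001],[0,0,0],0.0],[[0,0,0.002],[0,0,0],0.0],[[0,0,0.003],[0,0,0],0.0],[[0,0,0.003],[0,0,0],0.0],[[0,0,0.003],[0,0,0],0.0]])

```text
time_s: 5.4
tool_pos: [0.594, 0.2118, 0.0962]
tool_rot: [180.0, -0.0, -89.8]
force: [-0.8, -0.1, 0.3]
grip_width: 0.0004
```

```bash
python3 - <<'E'
from h import *
o=env.get_obs();print(o['tool_pos'],o['force'])
a=load('s2')['pixels'][180:250,275:335,::-1];s=shot('scene','s3.png')['pixels'][180:250,275:335,::-1]
cv2.imwrite('pics/s3z.png',np.hstack([cv2.resize(x,None,fx=6.5,fy=6.5,interpolation=cv2.INTER_CUBIC) for x in (a,s)]))
E
```

```text
[0.59404889 0.21177293 0.09619626] [-0.80181379 -0.14333905  0.28359956]
```

View pics/s3z.png

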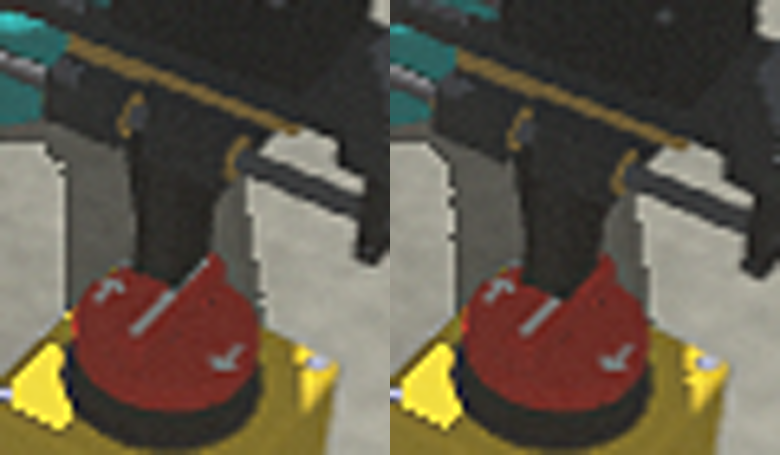

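Request:
send_rows(steps=[[[0,0,0.001],[0,0,0],0.0],[[0,0,0.002],[0,0,0],0.0],[[0,0,0.003],[0,0,0],0.0],[[0,0,0.004],[0,0,0],0.0],[[0,0,0.004],[0,0,0],0.0]])

```text
time_s: 5.87
tool_pos: [0.5939, 0.2117, 0.092]
tool_rot: [180.0, -0.0, -89.8]
force: [-0.4, 0.5, 0.5]
grip_width: 0.0006
```

```bash
python3 - <<'E'
from h import *
o=env.get_obs();print(o['tool_pos'],o['force'])
a=load('s3')['pixels'][180:250,275:335,::-1];s=shot('scene','s4.png')['pixels'][180:250,275:335,::-1]
print(env.get_obs()['force'])
cv2.imwrite('pics/s4z.png',np.hstack([cv2.resize(x,None,fx=6.5,fy=6.5,interpolation=cv2.INTER_CUBIC) for x in (a,s)]))
E
```

```text
[0.59394165 0.21171676 0.09198528] [-0.42807588  0.50068549  0.50322176]
[ 0.07422278  0.72033618 -0.54428531]
```

View pics/s4z.png

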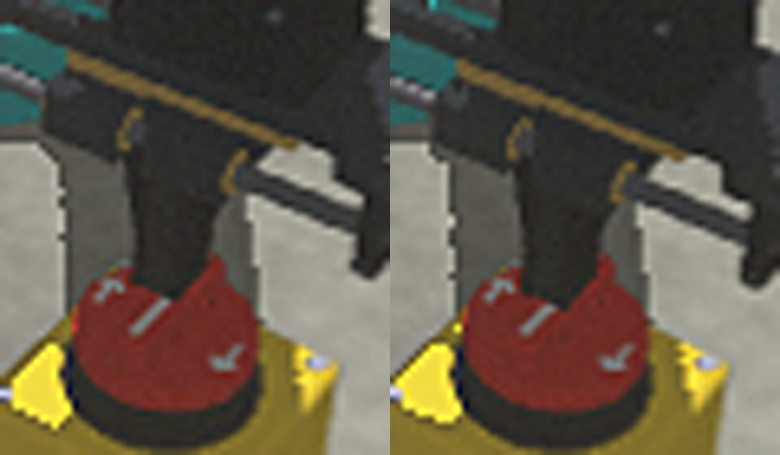

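```bash
python3 - <<'E'
from h import *
s=load('s4')
for z in (.09,.1,.105,.11,.115,.12): print(z,((proj(s,[[.594,.2118,z],[.6035,.222,z],[.6035,.202,z],[.5845,.222,z]])-[275,180])*6.5+[390,0]).round().tolist())
E
```

```text
0.09 [[548.0, 338.0], [560.0, 365.0], [511.0, 343.0], [586.0, 335.0]]
0.1 [[550.0, 318.0], [562.0, 345.0], [513.0, 323.0], [588.0, 315.0]]
0.105 [[551.0, 308.0], [563.0, 335.0], [514.0, 312.0], [589.0, 305.0]]
0.11 [[552.0, 298.0], [564.0, 325.0], [515.0, 302.0], [590.0, 294.0]]
0.115 [[553.0, 288.0], [565.0, 314.0], [516.0, 292.0], [591.0, 284.0]]
0.12 [[554.0, 277.0], [566.0, 304.0], [517.0, 282.0], [592.0, 274.0]]
```

Request:
send_rows(steps=[[[0,0,0.001],[0,0,0],0.0],[[0,0,0.002],[0,0,0],0.0],[[0,0,0.003],[0,0,0],0.0],[[0,0,0.003],[0,0,0],0.0],[[0,0,0.003],[0,0,0],0.0]])

```text
time_s: 6.33
tool_pos: [0.5941, 0.2118, 0.0892]
tool_rot: [180.0, -0.0, -89.8]
force: [-0.3, 1.2, -0.3]
grip_width: 0.0004
```

Request:
send_rows(steps=[[[0,0,0.001],[0,0,0],0.0],[[0,0,0.002],[0,0,0],0.0],[[0,0,0.003],[0,0,0],0.0],[[0,0,0.003],[0,0,0],0.0],[[0,0,0.003],[0,0,0],0.0]])

```text
time_s: 6.75
tool_pos: [0.5941, 0.2118, 0.0864]
tool_rot: [-180.0, -0.0, -89.8]
force: [-0.5, -0.7, 0.1]
grip_width: 0.0005
```

```bash
python3 - <<'E'
from h import *
a=load('s4')['pixels'][180:250,275:335,::-1];s=shot('scene','s5.png')['pixels'][180:250,275:335,::-1]
c=shot('wrist','w5.png')
cv2.imwrite('pics/s5z.png',np.hstack([cv2.resize(x,None,fx=6.5,fy=6.5,interpolation=cv2.INTER_CUBIC) for x in (a,s)]))
E
```

```text
(no output)
```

View pics/s5z.png

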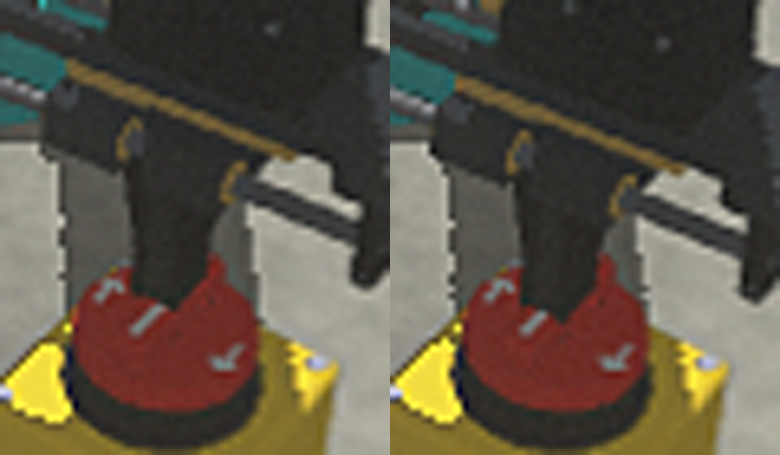

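View pics/w5.png

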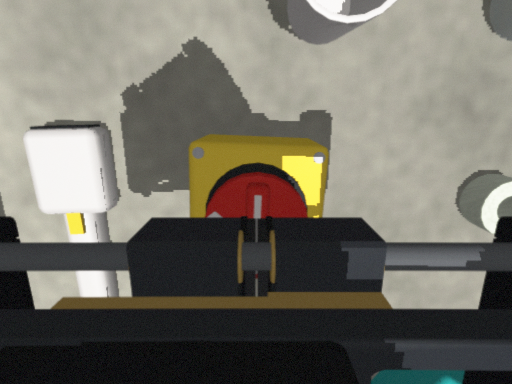

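The tip's near corner is now at zoom (565,322), which corresponds to z≈0.112, so contact should be close. Small steps from here.

Request:
send_rows(steps=[[[0,0,0.0005],[0,0,0],0.0],[[0,0,0.001],[0,0,0],0.0],[[0,0,0.0015],[0,0,0],0.0],[[0,0,0.002],[0,0,0],0.0],[[0,0,0.002],[0,0,0],0.0]])

```text
time_s: 7.27
tool_pos: [0.5942, 0.2119, 0.0848]
tool_rot: [-180.0, -0.0, -89.8]
force: [-1.2, -1.0, 5.0]
grip_width: 0.0004
```

Request:
send_rows(steps=[[[0,0,0.0005],[0,0,0],0.0],[[0,0,0.001],[0,0,0],0.0],[[0,0,0.0015],[0,0,0],0.0],[[0,0,0.002],[0,0,0],0.0],[[0,0,0.002],[0,0,0],0.0]])

```text
time_s: 7.68
tool_pos: [0.5942, 0.2119, 0.0827]
tool_rot: [-180.0, -0.0, -89.8]
force: [-2.5, -0.5, 4.8]
grip_width: 0.0007
```

Request:
send_rows(steps=[[[0,0,0.001],[0,0,0],0.0],[[0,0,0.002],[0,0,0],0.0],[[0,0,0.003],[0,0,0],0.0],[[0,0,0.004],[0,0,0],0.0],[[0,0,0.004],[0,0,0],0.0]])

```text
time_s: 8.1
tool_pos: [0.5942, 0.2118, 0.078]
tool_rot: [180.0, 0.0, -89.8]
force: [-1.3, -0.1, 3.5]
grip_width: 0.0006
```

Request:
send_rows(steps=[[[0,0,0.0005],[0,0,0],0.0],[[0,0,0.001],[0,0,0],0.0],[[0,0,0.0015],[0,0,0],0.0],[[0,0,0.002],[0,0,0],0.0],[[0,0,0.002],[0,0,0],0.0]])

```text
time_s: 8.52
tool_pos: [0.5942, 0.2119, 0.0763]
tool_rot: [-180.0, 0.0, -89.8]
force: [-0.1, -1.0, 4.5]
grip_width: 0.0007
```

Request:
send_rows(steps=[[[0,0,0.0005],[0,0,0],0.0],[[0,0,0.001],[0,0,0],0.0],[[0,0,0.001],[0,0,0],0.0],[[0,0,0.001],[0,0,0],0.0],[[0,0,0.001],[0,0,0],0.0]])

```text
time_s: 8.93
tool_pos: [0.5943, 0.2118, 0.0762]
tool_rot: [-180.0, -0.0, -89.8]
force: [-2.0, -1.1, 8.7]
grip_width: 0.0004
```

```bash
python3 - <<'E'
from h import *
o=env.get_obs();print(o['tool_pos'],o['force'])
a=load('s5')['pixels'][180:250,275:335,::-1];s=shot('scene','s6.png')['pixels'][180:250,275:335,::-1]
cv2.imwrite('pics/s6z.png',np.hstack([cv2.resize(x,None,fx=6.5,fy=6.5,interpolation=cv2.INTER_CUBIC) for x in (a,s)]))
E
```

```text
[0.59425551 0.21184535 0.07621769] [-1.96783176 -1.05311951  8.66784111]
```

View pics/s6z.png

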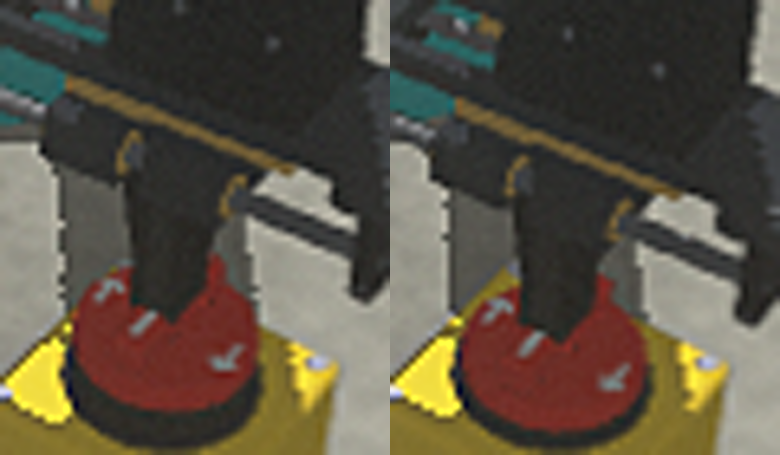

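End stop reached: z stalled at 0.0762 with 8.7 N, so the true tip is reported z + 26 mm. I'll lift off and check the latch.

Request:
send_rows(steps=[[[0,0,-0.002],[0,0,0],0.0],[[0,0,-0.012],[0,0,0],0.0],[[0,0,-0.026],[0,0,0],0.0],[[-0.015,0,-0.036],[0,0,0],0.0],[[-0.032,0,-0.04],[0,0,0],0.0]])

```text
time_s: 9.4
tool_pos: [0.5958, 0.2438, 0.118]
tool_rot: [-179.8, 0.0, -90.0]
force: [-0.2, 1.3, -0.2]
grip_width: 0.0004
```

```bash
python3 - <<'E'
from h import *
o=env.get_obs();print(o['tool_pos'],o['force'])
a=load('s1')['pixels'][180:250,275:335,::-1];s=shot('scene','s7.png')['pixels'][180:250,275:335,::-1]
c=shot('wrist','w7.png')
cv2.imwrite('pics/s7z.png',np.hstack([cv2.resize(x,None,fx=6.5,fy=6.5,interpolation=cv2.INTER_CUBIC) for x in (a,s)]))
E
```

```text
[0.59579519 0.24382529 0.11801153] [-0.20934784  1.32013937 -0.21439754]
```

View pics/s7z.png

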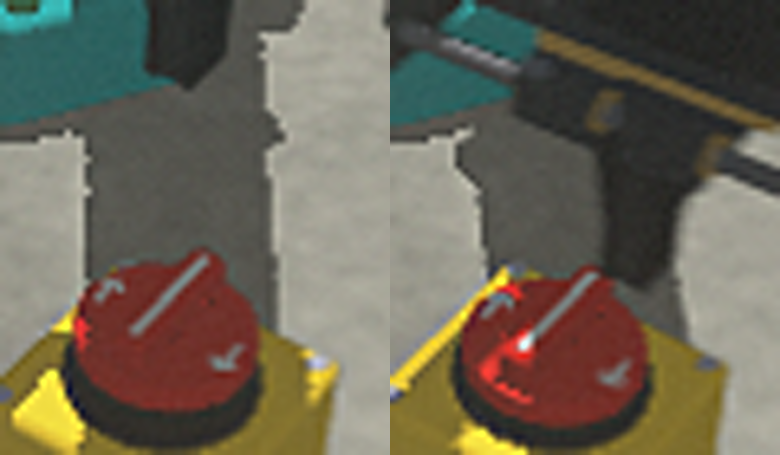

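View pics/w7.png

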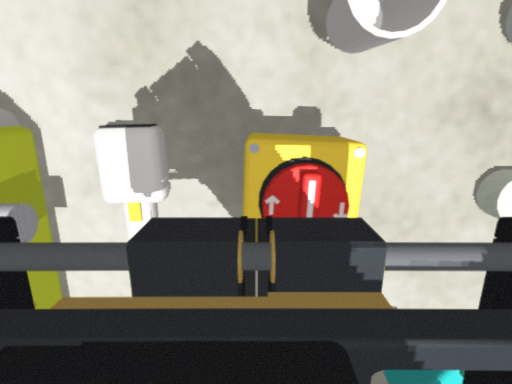

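The head is latched: its line sits about 15 zoom px lower than when out, and the wrist view shows the same. Next I'll go beside the bar's far (+x) end on the +y side. Clockwise means pushing that end toward -y.

Request:
send_rows(steps=[[[-0.004,-0.01,0],[0,0,0],0.0],[[-0.004,-0.02,0.004],[0,0,0],0.0],[[-0.004,-0.02,0.015],[0,0,0],0.0],[[-0.004,-0.02,0.026],[0,0,0],0.0],[[-0.004,-0.02,0.03],[0,0,0],0.0]])

```text
time_s: 9.92
tool_pos: [0.6123, 0.2465, 0.0819]
tool_rot: [179.7, -0.1, -89.9]
force: [0.4, -0.3, 0.2]
grip_width: 0.0007
```

Request:
send_rows(steps=[[[0,0,0.003],[0,0,0],0.0],[[0,0,0.006],[0,0,0],0.0],[[0,0,0.009],[0,0,0],0.0],[[0,0,0.01],[0,0,0],0.0],[[0,0,0.01],[0,0,0],0.0]])

```text
time_s: 10.33
tool_pos: [0.6139, 0.2478, 0.0753]
tool_rot: [180.0, -0.0, -89.8]
force: [0.2, -0.6, -0.0]
grip_width: 0.0007
```

```bash
python3 - <<'E'
from h import *
o=env.get_obs();print(o['tool_pos'],o['force'],o['tool_rot'])
s=shot('scene','s8.png')['pixels'][180:250,275:335,::-1]
cv2.imwrite('pics/s8z.png',cv2.resize(s,None,fx=8,fy=8,interpolation=cv2.INTER_CUBIC))
E
```

```text
[0.613926   0.24780936 0.07525361] [ 0.18293179 -0.58228807 -0.0086965 ] [ 1.79995779e+02 -9.11054616e-03 -8.98370228e+01]
```

View pics/s8z.png

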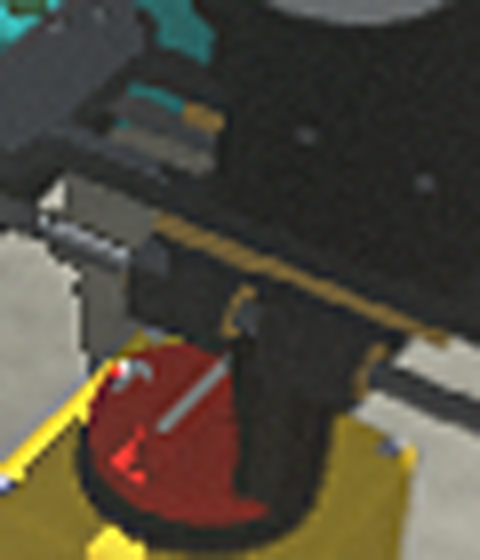

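Request:
send_rows(steps=[[[0,0,0.002],[0,0,0],0.0],[[0.004,0,0.002],[0,0,0],0.0],[[0.008,0,0.002],[0,0,0],0.0],[[0.012,0,0.002],[0,0,0],0.0],[[0.014,0,0.002],[0,0,0],0.0]])

```text
time_s: 10.8
tool_pos: [0.6144, 0.2326, 0.0734]
tool_rot: [-180.0, -0.0, -89.9]
force: [0.5, 0.1, -0.2]
grip_width: 0.0006
```

```bash
python3 - <<'E'
from h import *
o=env.get_obs();print(o['tool_pos'],o['force'],o['tool_rot'],o['wrist_torque'])
s=shot('scene','s9.png')['pixels'][180:250,275:335,::-1]
cv2.imwrite('pics/s9z.png',cv2.resize(s,None,fx=8,fy=8,interpolation=cv2.INTER_CUBIC))
E
```

```text
[0.61438187 0.2325566  0.07335943] [ 0.53578075  0.10027364 -0.22033858] [-1.79987897e+02 -4.71502247e-02 -8.99011124e+01] [-0.00646745  0.00233374 -0.03879073]
```

View pics/s9z.png

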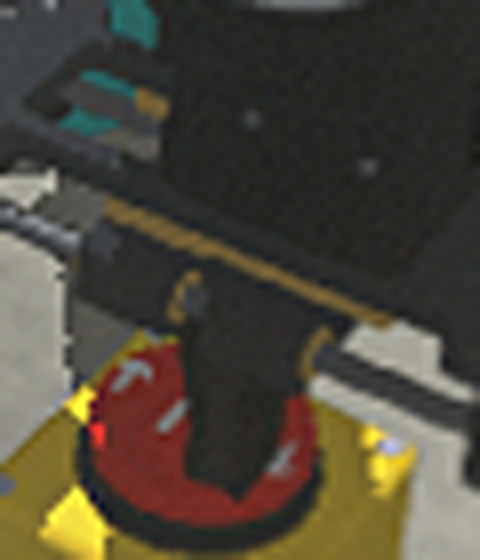

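Request:
send_rows(steps=[[[0.004,0,0],[0,0,0],0.0],[[0.006,-0.0016,0],[0,0,0.1],0.0],[[0.0084,-0.0029,0],[0,0,0.2],0.0],[[0.0107,-0.004,0],[0,0,0.3],0.0],[[0.012,-0.0045,0],[0,0,0.35],0.0]])

```text
time_s: 11.27
tool_pos: [0.6186, 0.223, 0.0735]
tool_rot: [180.0, 0.1, -110.1]
force: [-0.4, 1.1, -1.7]
grip_width: 0.0003
```

```bash
python3 - <<'E'
from h import *
o=env.get_obs();print(o['tool_pos'],o['force'],o['tool_rot'],o['wrist_torque'])
s=shot('scene','s10.png')['pixels'][180:250,275:335,::-1]
w=shot('wrist','w10.png')['pixels'][120:230,180:340,::-1]
cv2.imwrite('pics/s10z.png',np.hstack([cv2.resize(x,(w_,440),interpolation=cv2.INTER_CUBIC) for x,w_ in((s,377),(w,400))]))
E
```

```text
[0.61863484 0.22300974 0.07351987] [-0.41021742  1.13546832 -1.7374343 ] [ 1.79985420e+02  1.15801169e-01 -1.10124321e+02] [ 0.53816908 -0.01404803  0.04713459]
```

View pics/s10z.png

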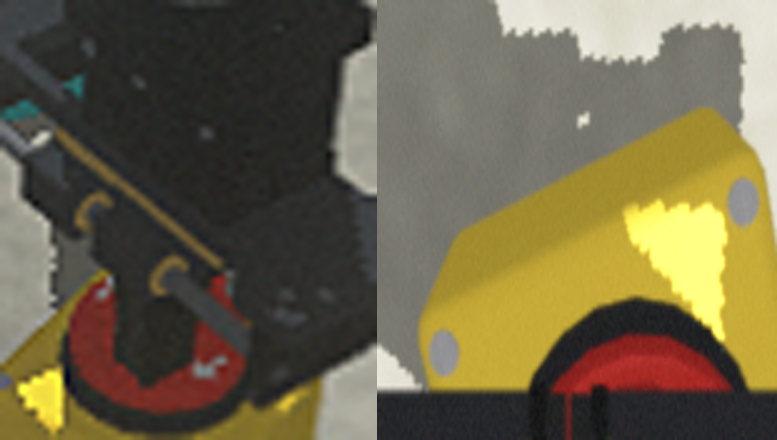

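Request:
send_rows(steps=[[[0.0021,-0.0016,0],[0,0,0.1],0.0],[[0.0044,-0.0029,0],[0,0,0.2],0.0],[[0.0056,-0.0035,0],[0,0,0.25],0.0],[[0.0067,-0.004,0],[0,0,0.3],0.0],[[0.0067,-0.004,0],[0,0,0.3],0.0]])

```text
time_s: 11.78
tool_pos: [0.6211, 0.2131, 0.0738]
tool_rot: [-179.8, -0.0, -127.2]
force: [1.3, 1.0, -0.3]
grip_width: 0.0003
```

```bash
python3 - <<'E'
from h import *
o=env.get_obs();print(o['tool_pos'],o['force'],o['tool_rot'],o['wrist_torque'])
s=shot('scene','s11.png')['pixels'][180:250,275:335,::-1]
w=shot('wrist','w11.png')['pixels'][120:230,180:340,::-1]
cv2.imwrite('pics/s11z.png',np.hstack([cv2.resize(x,(w_,440),interpolation=cv2.INTER_CUBIC) for x,w_ in((s,377),(w,400))]))
E
```

```text
[0.62109105 0.21305392 0.07378934] [ 1.26998974  1.00151289 -0.30021122] [-1.79828014e+02 -2.00202097e-02 -1.27150585e+02] [ 0.24067266 -0.47679782  0.06052654]
```

View pics/s11z.png

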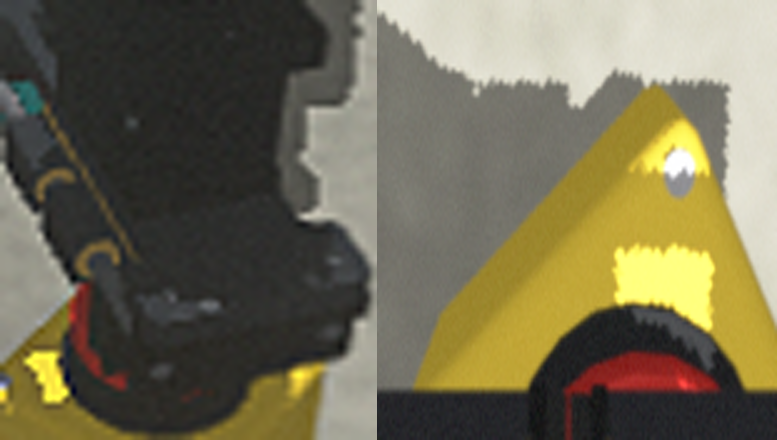

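The tool has turned 0.65 rad with the bar flush against it (0.5 N m at the wrist, about 1.5 N). I'll push a little further, then lift straight up so nothing holds the head down.

Request:
send_rows(steps=[[[0.0011,-0.0008,0],[0,0,0.05],0.0],[[0.0021,-0.0016,0],[0,0,0.1],0.0],[[0.0021,-0.0016,0],[0,0,0.1],0.0],[[0.0021,-0.0016,-0.006],[0,0,0.1],0.0],[[0.0021,-0.0016,-0.014],[0,0,0.1],0.0]])

```text
time_s: 12.3
tool_pos: [0.6186, 0.2128, 0.0864]
tool_rot: [179.9, -0.1, -132.6]
force: [0.8, -0.3, -0.1]
grip_width: 0.0004
```

Request:
send_rows(steps=[[[0,0,-0.012],[0,0,0],0.0],[[0,0,-0.03],[0,0,-0.1],0.0],[[0,0,-0.055],[0,0,-0.2],0.0],[[0,0.02,-0.08],[0,0,-0.3],0.0],[[0,0.05,-0.1],[0,0,-0.4],0.0]])

```text
time_s: 12.72
tool_pos: [0.5858, 0.2415, 0.1903]
tool_rot: [-179.8, -0.0, -110.0]
force: [0.3, -0.2, 0.0]
grip_width: 0.0002
```

```bash
python3 - <<'E'
from h import *
o=env.get_obs();print(o['tool_pos'],o['force'],o['tool_rot'])
a=load('s1')['pixels'][180:250,275:335,::-1]
s=shot('scene','s12.png')['pixels'][180:250,275:335,::-1]
cv2.imwrite('pics/s12c.png',np.hstack([cv2.resize(x,None,fx=6.5,fy=6.5,interpolation=cv2.INTER_CUBIC) for x in (a,s)]))
E
```

```text
[0.58582909 0.24147397 0.19028122] [ 0.27179558 -0.23249992  0.01208703] [-1.79815329e+02 -3.57530252e-02 -1.09968958e+02]
```

View pics/s12c.png

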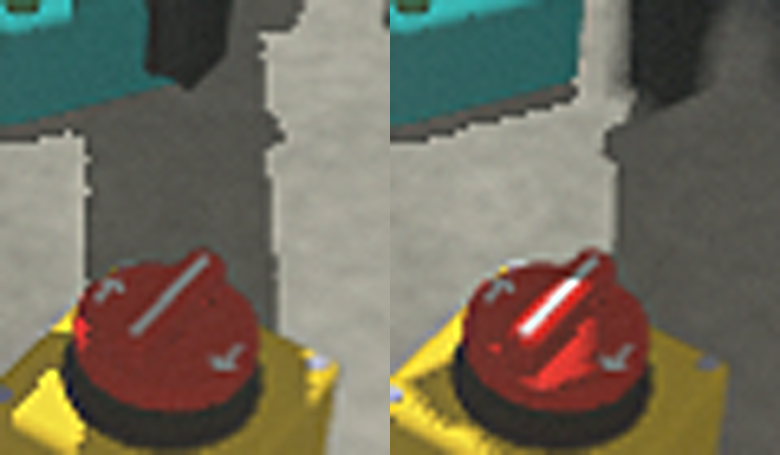

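The head is fully out again, matching the first picture, and the bar is back at rest. On to the reset.

```bash
python3 - <<'E'
from h import *
print(mv([.567,-.208,.19],-90))
E
```

```text
([0.4394, -0.1369, 0.002], [-0.0031, 0.0076, -0.3325])
```

Request:
send_rows(steps=[[[0.025,-0.008,-0.01],[0,0,-0.05],0.0],[[0.06,-0.019,-0.015],[0,0,-0.1],0.0],[[0.095,-0.03,-0.02],[0,0,-0.15],0.0],[[0.13,-0.041,-0.02],[0,0,-0.2],0.0],[[0.165,-0.052,-0.02],[0,0,-0.25],0.0]])

```text
time_s: 13.18
tool_pos: [0.5759, 0.0707, 0.209]
tool_rot: [-179.9, -0.0, -95.4]
force: [0.8, -0.5, -0.1]
grip_width: 0.0005
```

```bash
python3 - <<'E'
from h import *
print(mv([.567,-.208,.19],-90)); print(env.get_obs()['tool_pos'])
E
```

```text
([0.2783, -0.0173, 0.0191], [-0.0013, -0.0005, -0.094])
[0.57588485 0.07069829 0.2090123 ]
```

Request:
send_rows(steps=[[[0.035,-0.002,0],[0,0,-0.02],0.0],[[0.07,-0.005,0],[0,0,-0.05],0.0],[[0.105,-0.007,0],[0,0,-0.08],0.0],[[0.14,-0.009,0],[0,0,-0.09],0.0],[[0.175,-0.011,0],[0,0,-0.09],0.0]])

```text
time_s: 13.6
tool_pos: [0.5694, -0.1046, 0.2085]
tool_rot: [-180.0, -0.0, -90.4]
force: [1.0, -0.4, 0.8]
grip_width: 0.0004
```

Request:
send_rows(steps=[[[0.03,-0.001,0],[0,0,0],0.0],[[0.06,-0.001,0],[0,0,0],0.0],[[0.085,-0.001,0],[0,0,0],0.0],[[0.1,-0.001,0],[0,0,0],0.0],[[0.1,-0.001,0],[0,0,0],0.0]])

```text
time_s: 14.02
tool_pos: [0.5688, -0.2082, 0.2081]
tool_rot: [180.0, -0.2, -90.8]
force: [0.1, -0.7, 0.3]
grip_width: 0.0003
```

```bash
python3 - <<'E'
from h import *
print(mv([.567,-.208,.12],-90)); o=env.get_obs(); print(o['tool_pos'])
c=shot('wrist','w13.png'); print(proj(c,[[.567,-.208,.078]]))
m=masks(c)['blue']
for q in comps(m,60): print(q[0],q[1],q[2],plane(c,[q[1]],.078))
E
```

```text
([-0.0005, 0.0017, 0.0881], [0.0007, -0.0028, -0.014])
[ 0.56875962 -0.20823648  0.20812459]
[[255.56389853 178.61009912]]
1246 [401.2  54.1] [382  34  40  41] [[ 0.69112596 -0.35385762  0.078     ]]
826 [253.3 176.7] [238 161  32  32] [[ 0.56918786 -0.20553985  0.078     ]]
```

View pics/w13.png

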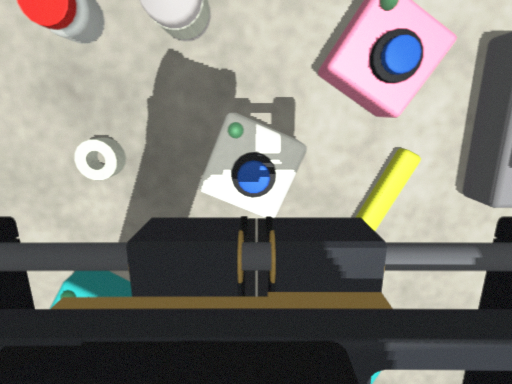

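The wrist view shows the white box's button centred at (253,177), which works out to (0.569,-0.206,0.078). That agrees with the earlier estimate and lies under the tool, while the pink look-alike at (399,53) is well away. I'm descending.

Request:
send_rows(steps=[[[0,0,0.03],[0,0,0],0.0],[[0,0,0.06],[0,0,0],0.0],[[0,0,0.09],[0,0,0],0.0],[[0,0,0.12],[0,0,0],0.0],[[0,0,0.135],[0,0,0],0.0]])

```text
time_s: 14.48
tool_pos: [0.5684, -0.199, 0.0688]
tool_rot: [179.7, 0.2, -90.2]
force: [0.3, 0.3, -0.4]
grip_width: 0.0006
```

Request:
send_rows(steps=[[[0,0,0.002],[0,0,0],0.0],[[0,0,0.004],[0,0,0],0.0],[[0,0,0.006],[0,0,0],0.0],[[0,0,0.006],[0,0,0],0.0],[[0,0,0.006],[0,0,0],0.0]])

```text
time_s: 14.9
tool_pos: [0.5715, -0.2026, 0.068]
tool_rot: [-179.9, -0.0, -90.4]
force: [0.1, -0.8, -0.1]
grip_width: 0.0008
```

```bash
python3 - <<'E'
from h import *
s=shot('scene','s14.png')['pixels'][140:210,150:220,::-1]
cv2.imwrite('pics/s14z.png',cv2.resize(s,None,fx=7,fy=7,interpolation=cv2.INTER_CUBIC))
E
```

```text
(no output)
```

View pics/s14z.png

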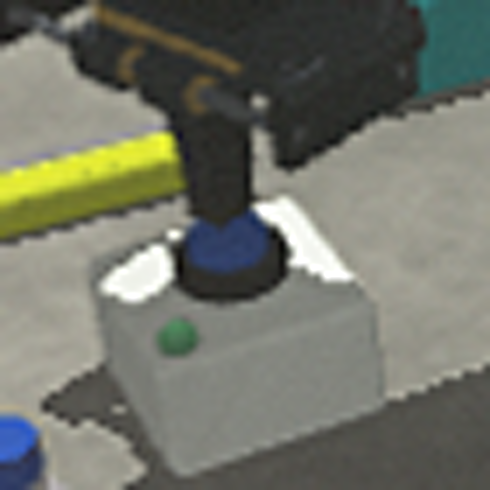

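Request:
send_rows(steps=[[[0.002,0.001,0],[0,0,0],0.0],[[0.004,0.003,0.003],[0,0,0],0.0],[[0.004,0.003,0.007],[0,0,0],0.0],[[0.004,0.003,0.011],[0,0,0],0.0],[[0.004,0.003,0.012],[0,0,0],0.0]])

```text
time_s: 15.37
tool_pos: [0.5671, -0.207, 0.0538]
tool_rot: [180.0, -0.0, -90.4]
force: [-0.7, -1.6, 2.5]
grip_width: 0.0005
```

Request:
send_rows(steps=[[[0,0,0.001],[0,0,0],0.0],[[0,0,0.002],[0,0,0],0.0],[[0,0,0.003],[0,0,0],0.0],[[0,0,0.004],[0,0,0],0.0],[[0,0,0.004],[0,0,0],0.0]])

```text
time_s: 15.78
tool_pos: [0.5672, -0.207, 0.0504]
tool_rot: [180.0, -0.0, -90.4]
force: [-2.5, -2.7, 4.4]
grip_width: 0.0005
```

Request:
send_rows(steps=[[[0,0,0.001],[0,0,0],0.0],[[0,0,0.002],[0,0,0],0.0],[[0,0,0.003],[0,0,0],0.0],[[0,0,0.003],[0,0,0],0.0],[[0,0,0.003],[0,0,0],0.0]])

```text
time_s: 16.2
tool_pos: [0.5672, -0.207, 0.05]
tool_rot: [-180.0, -0.0, -90.4]
force: [-7.0, -0.4, 17.5]
grip_width: 0.0006
```

Request:
send_rows(steps=[[[0,0,0.0005],[0,0,0],0.0],[[0,0,0.001],[0,0,0],0.0],[[0,0,0.0015],[0,0,0],0.0],[[0,0,0.0015],[0,0,0],0.0],[[0,0,0.0015],[0,0,0],0.0]])

```text
time_s: 16.62
tool_pos: [0.5673, -0.207, 0.0499]
tool_rot: [-180.0, -0.0, -90.4]
force: [-9.9, 1.7, 24.7]
grip_width: 0.0004
```

It stalled hard at z 0.050 (24.7 N), so I'll back off the excess now and look.

Request:
send_rows(steps=[[[0,0,-0.002],[0,0,0],0.0],[[0,0,-0.0035],[0,0,0],0.0],[[0,0,-0.0035],[0,0,0],0.0],[[0,0,-0.0035],[0,0,0],0.0],[[0,0,-0.0035],[0,0,0],0.0]])

```text
time_s: 17.03
tool_pos: [0.5672, -0.207, 0.0502]
tool_rot: [180.0, -0.0, -90.4]
force: [-3.9, -1.0, 8.3]
grip_width: 0.0006
```

```bash
python3 - <<'E'
from h import *
c=shot('scene','s15.png'); s=c['pixels'][140:210,150:220,::-1]
a=load('s14')['pixels'][140:210,150:220,::-1]
cv2.imwrite('pics/s15z.png',np.hstack([cv2.resize(x,None,fx=5.6,fy=5.6,interpolation=cv2.INTER_CUBIC) for x in(a,s)]))
E
```

```text
(no output)
```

View pics/s15z.png

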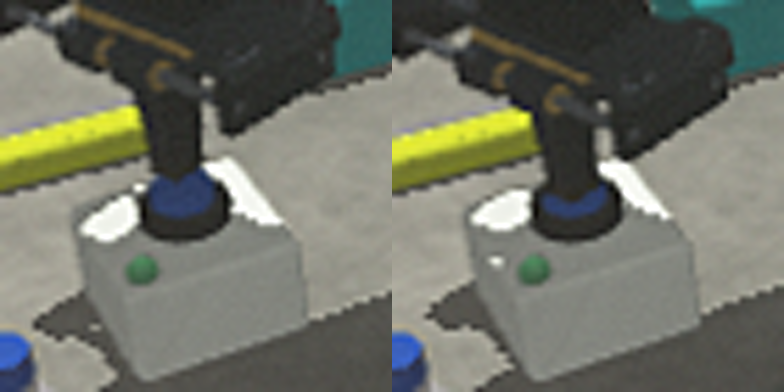

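The blue cap is sunk to the collar. I'll release gently in small steps and watch where the force vanishes, to confirm the travel.

Request:
send_rows(steps=[[[0,0,-0.001],[0,0,0],0.0],[[0,0,-0.002],[0,0,0],0.0],[[0,0,-0.003],[0,0,0],0.0],[[0,0,-0.004],[0,0,0],0.0],[[0,0,-0.004],[0,0,0],0.0]])

```text
time_s: 17.5
tool_pos: [0.5676, -0.2065, 0.0535]
tool_rot: [-180.0, -0.0, -90.4]
force: [-1.0, -1.1, 3.2]
grip_width: 0.0004
```

Request:
send_rows(steps=[[[0,0,-0.001],[0,0,0],0.0],[[0,0,-0.0015],[0,0,0],0.0],[[0,0,-0.0015],[0,0,0],0.0],[[0,0,-0.0015],[0,0,0],0.0],[[0,0,-0.0015],[0,0,0],0.0]])

```text
time_s: 17.92
tool_pos: [0.5677, -0.2063, 0.0548]
tool_rot: [-180.0, 0.0, -90.4]
force: [0.8, -1.3, 2.0]
grip_width: 0.0001
```

Request:
send_rows(steps=[[[0,0,-0.001],[0,0,0],0.0],[[0,0,-0.0015],[0,0,0],0.0],[[0,0,-0.0015],[0,0,0],0.0],[[0,0,-0.0015],[0,0,0],0.0],[[0,0,-0.0015],[0,0,0],0.0]])

```text
time_s: 18.33
tool_pos: [0.5675, -0.2059, 0.0563]
tool_rot: [-180.0, 0.0, -90.4]
force: [0.9, 0.1, 2.2]
grip_width: 0.0008
```

Contact persists up to z≈0.056, against the stop at 0.050, so the full 6 mm of travel was used. Lifting clear.

Request:
send_rows(steps=[[[0,0,-0.01],[0,0,0],0.0],[[0,0,-0.03],[0,0,0],0.0],[[0,0,-0.06],[0,0,0],0.0],[[0,0,-0.09],[0,0,0],0.0],[[0,0,-0.12],[0,0,0],0.0]])

```text
time_s: 18.75
tool_pos: [0.5668, -0.2062, 0.1778]
tool_rot: [179.9, 0.0, -90.4]
force: [1.6, -0.8, 0.1]
grip_width: 0.0003
```

Request:
send_rows(steps=[[[0,0.02,-0.01],[0,0,0],0.0],[[0,0.04,-0.01],[0,0,0],0.0],[[0,0.05,-0.01],[0,0,0],0.0],[[0,0.05,-0.01],[0,0,0],0.0],[[0,0.05,-0.01],[0,0,0],0.0]])

```text
time_s: 19.17
tool_pos: [0.5172, -0.2059, 0.1862]
tool_rot: [-180.0, 0.0, -90.4]
force: [0.4, 0.9, -1.1]
grip_width: 0.0005
```

```bash
python3 - <<'E'
from h import *
o=env.get_obs(); print(o['tool_pos'],o['force'],o['time_s'])
t0=load('top0');s0=load('scene0')
t=shot('top','t20.png'); s=shot('scene','s20.png')
m=masks(s)
for k in('red','blue'):
    for q in comps(m[k],40)[:6]: print(k,q[0],q[1])
cr=lambda c,x,y:cv2.resize(c['pixels'][y:y+70,x:x+70,::-1],(380,280),interpolation=cv2.INTER_CUBIC)
cv2.imwrite('pics/fin.png',np.vstack([np.hstack([cr(s0,265,200),cr(s,265,200)]),np.hstack([cr(s0,145,150),cr(s,145,150)])]))
E
```

```text
[ 0.51716758 -0.20589323  0.1862261 ] [ 0.40247115  0.85487743 -1.12869225] 19.1667
red 468 [300.1 231.6]
red 298 [188.8 240.2]
red 63 [220.6 301.3]
red 64 [232.9 309.2]
red 73 [245.9 317.8]
red 76 [273.5 335.3]
blue 65 [352.6  17.5]
blue 66 [284.3 165.9]
blue 71 [117.9 176.1]
blue 1585 [ 75.9 236. ]
blue 57 [149.2 202.7]
blue 4909 [245.  351.4]
```

View pics/fin.png

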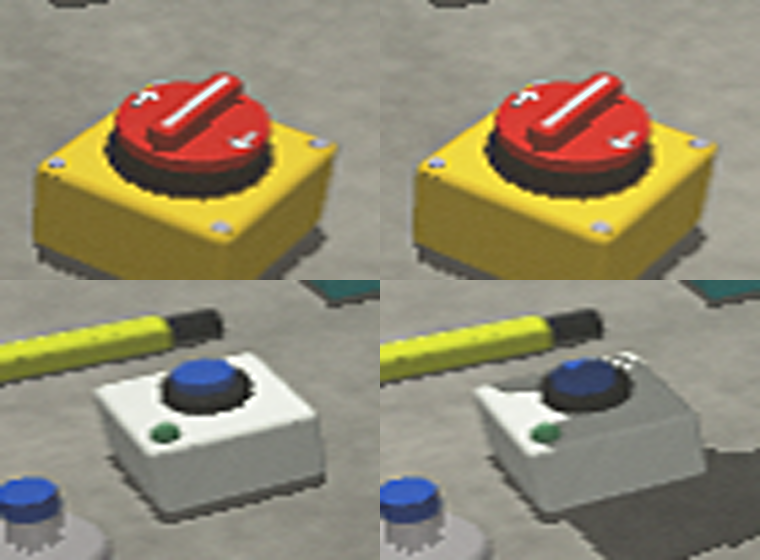

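View pics/t20.png

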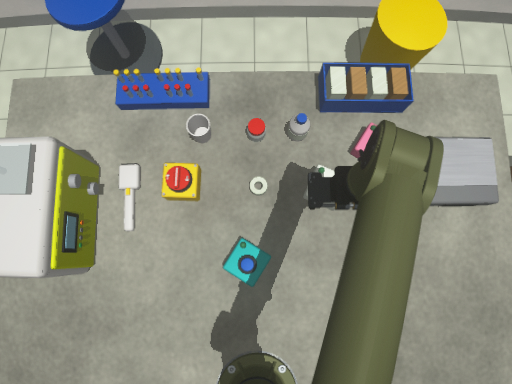

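The head is out with the bar at rest (red centroid (300.1,231.6), against (300.1,231.5) at the start). The blue button is back up, nothing else has moved, and the arm is clear and still. Handing in.

```bash
python3 - <<'E'
from h import *
print(env.get_obs()['joint_velocities'].round(2)); print(env.sign_off())
E
```

```text
[-0.05  0.6  -0.09 -0.34  0.05  0.09 -0.04]
the job is handed in; nothing more can be done
None
```

The stop-button check is done in the order asked and handed in at about 19 s, with the arm clear of everything.

- **Stop:** I pressed it to its end stop (z stalled, about 9 N) and lifted off, and the pictures showed it latched. I then pushed the bar clockwise about 0.7 rad with a fingertip and lifted straight up. The head came back out with the bar at rest, and its red area matched the first picture to 0.1 px.
- **Reset:** I pressed the blue button on the white box to its stop, using the full 6 mm or so of travel, and let go. It came back up.
- **Rest of the counter:** the objects still in view are where they stood. The arm partly hid the pink look-alike and the tube sealer in the last top view, but the scene view showed the visible part of the sealer and the pink box's button unmoved.

Two things disagreed:
- **Finger length:** the real finger end sat about 22–26 mm short of the reported TCP, so I found contact by force and pictures instead of the stated heights.
- **Reset force:** it briefly reached about 25 N against the button's end stop before I backed off. That is under the 40 N limit but heavier than the light push I meant.

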